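# Empty the cast finisher's catch bay into the tote

### The job

Swing the finishing machine's drop-down door down until it is fully open, and leave it open. Then take the two finished, ivory-coloured toe-bone casts out of the catch bay and lay them gently, not dropped, in the blue tote, each flat on the tote's floor the same way up as it lay in the bay and not on top of anything. Leave the amber cast, which is still curing, where it lies in the bay; keep the jaw in the tote, and do not disturb the tote, jar, bottle or brush standing around.

Things in the scene. Friction and masses are not known exactly. Their poses are not given: they have to be found in the camera images.
- machine: beige finishing machine, fixed. Origin: on the table, under the middle of the front edge of its catch bay; x points into the bay (the front faces the robot's right), y to the bay's left, z up. Bay floor 70 above the table, 350 wide (y -175 to 175), 190 deep; lips 30 high at both sides, posts at the front corners. A block 250 high stands behind the bay (x 190 to 300).
- guard (a point): middle of the front guard bar: four 10 mm steel bars along the machine's y roof the bay at machine x = 5, 62, 119 and 176, centres 250 above the table, so casts can be reached only through the front, with the tool leaning. The casts lie on the bay floor side by side about 80 apart, centres 50 to 60 behind the front edge. Machine axes.
- door (a joint): the drop-down door that closes the front of the bay: 0 = shut (upright), 1.5 rad = fully open (lying level in front of the bay). It is a grey frame with a clear window, 366 wide, 165 high, 12 thick, hinged along its lower edge; stiff hinge, it stays where it is left (about 5 N at the handle moves it).
- door_handle (a point): middle of the door's steel bar handle, a 10 mm round bar, 160 long along the machine's y, 42 out from the door's front face (37 clear between face and bar); it is 150 from the hinge up the door, 225 above the table when shut. Its axes turn with the door.
- door_hinge (a point): middle of the door's hinge line, which runs along the machine's y, 75 above the table, in the mid-plane of the door
- cast_1: finished ivory toe-bone cast 92 long (own x), hard resin, 60 g; waist (shaft) 22 wide (own y) and 60 long between two end knuckles 28 wide, shaft top 23 above the underside, knuckles 25 high. Origin: centre of the underside; z up. Lies pointing roughly from the bay's front to back.
- cast_2: second finished ivory cast, the same shape and size as the first: toe-bone cast 92 long (own x), hard resin, 60 g; waist (shaft) 22 wide (own y) and 60 long between two end knuckles 28 wide, shaft top 23 above the underside, knuckles 25 high. Origin: centre of the underside; z up. Lies pointing roughly from the bay's front to back.
- cast_amber: amber-orange cast, still curing, to be left alone; same shape: toe-bone cast 92 long (own x), hard resin, 60 g; waist (shaft) 22 wide (own y) and 60 long between two end knuckles 28 wide, shaft top 23 above the underside, knuckles 25 high. Origin: centre of the underside; z up. Lies pointing roughly from the bay's front to back.
- tote: blue open tote, 320 (x) x 240 (y) x 65 high outside, walls and floor 5 thick, 1.2 kg, loose on the table; its x axis points roughly to the robot's left, towards the machine. Origin: centre of the underside, z up.
- jaw: bone-coloured half jaw, about 125 long (own y), 45 wide, 18 high, already lying across the tote's end away from the machine (its -x end). Origin: underside, at mid-length.
- jar: amber jar, 72 across, 100 high, standing; origin under its centre
- flask: white plastic bottle with red cap, 60 across, 150 high, standing; origin under its centre
- brush: small brush lying on the table; origin near its middle
Mind the look-alikes: they are no part of the job. What is shaped like the cast_1 but black is not meant.

How it is judged:
On the way, in this order (a step that is already met when the one before it is completed fails the run):
1. the door is swung fully open (value of joint door above 1.38 rad), for 0.2 s.
2. a finished cast is taken out of the bay (horizontal distance between any of cast_1, cast_2 and machine above 0.17 m), for 0.1 s.
At the end, for the whole second after the job is handed in: Both ivory casts are at rest inside the blue tote, underside down (within 0.25 rad) and on its floor (underside no more than 8 mm above it), the jaw is still in the tote, the door stands open (beyond 1.35 rad), and the amber cast is within 20 mm of where it lay (x of cast_1 in the frame of tote between -0.155 and 0.155 m and y of cast_1 in the frame of tote between -0.115 and 0.115 m and z of each of cast_1, cast_2 in the frame of tote below 0.013 m and angle between each of cast_1, cast_2's own z axis and vertical below 0.25 rad and linear speed of each of cast_1, cast_2, tote below 0.02 m/s and x of cast_2 in the frame of tote between -0.155 and 0.155 m and y of cast_2 in the frame of tote between -0.115 and 0.115 m and x of jaw in the frame of tote between -0.155 and 0.155 m and y of jaw in the frame of tote between -0.115 and 0.115 m and z of jaw in the frame of tote below 0.03 m and value of joint door above 1.35 rad and distance of cast_amber from where it was at the start of the episode below 0.02 m); the robot touches nothing.
It fails at once if the amber cast is shifted by more than 20 mm (distance of cast_amber from where it was at the start of the episode above 0.02 m).
It fails at once if the tote is shoved by more than 40 mm (distance of tote from where it was at the start of the episode above 0.04 m).
It fails at once if the jar, bottle or brush on the table is shifted by more than 30 mm (distance of any of jar, flask, brush from where it was at the start of the episode above 0.03 m).
It fails at once if an ivory cast is let go over the tote while more than 40 mm above its floor ((x of cast_1 in the frame of tote between -0.155 and 0.155 m and y of cast_1 in the frame of tote between -0.115 and 0.115 m and z of cast_1 in the frame of tote above 0.045 m and contact force between cast_1 and the fingers below 0.02 N) or (x of cast_2 in the frame of tote between -0.155 and 0.155 m and y of cast_2 in the frame of tote between -0.115 and 0.115 m and z of cast_2 in the frame of tote above 0.045 m and contact force between cast_2 and the fingers below 0.02 N)).
It also fails if it takes over 72 s, if anything falls off the work surface, if the arm or the gripper's body presses on something with over 40 N, if the wrist force passes 120 N, or if a joint passes its speed limit or range.

### The arm

A 6-joint arm with a two-finger parallel gripper is mounted at the origin on the work surface. World frame = base frame: x ahead of the robot, y to its left, z up, the work surface at z = 0. Lengths are in m, angles in rad, forces in N, time in s.
With the tool pointing down it reaches from about 0.375 to 0.9 m from the base axis. Payload 3.1 kg.
Tool frame: the origin (TCP) lies midway between the tips of the shut fingers; the grasp point (between the pads) lies 19 mm behind it; z points along the fingers, y is the line along which they close (so a half turn about z gives the same grasp; the last joint's range is limited). The gripper opens to 87 mm and grips with 3 to 60 N. Pads are 19 mm wide; open, the fingers measure 117 mm over their backs; the gripper's body (75 mm by 190 mm) begins 51 mm behind the grasp point.
Start: joints at [-0.178, 0.527, 1.433, -0, 1.181, -0.178], TCP at [0.625, 0, 0.223] pointing down, gripper open.
Joint ranges: [-3.08, 3.08], [-0.75, 2.2], [0.22, 2.44], [-1.43, 4.57], [0, 2.65], [-2.85, 2.85]. Speed limits (rad/s): [2.79, 2.79, 3.14, 3.14, 3.14, 3.14].

### API

Orientations are given as a unit quaternion [x, y, z, w].
In Python, from rig import robot gives the robot as it stands.
- The arm moves only by the shell command python3 -m jog 'ROWS' [FORCE]. ROWS is a JSON object of lists of equal length, an entry for each row: "dp": the shift along the tool's x, y, z in mm, a list of three; "delta_rot": the turn, a rotation vector about the tool's x, y, z in rad, a list of three; "gripper": the opening, from -1 (shut) to 1 (fully open). A call has 1 to 12 rows; each row is the pose to reach, as a shift and turn from the pose commanded when the call began, along the tool's axes at that moment; what a row does not reach only later rows make up. A row lasts 1/10 s, in which the tool goes at most 50 mm and 8.59 degrees, less where a joint would pass 70% of its speed; a pose out of reach is approached as far as the arm can. A call with a gripper value outside its range is refused whole. The fingers move at their own pace and stop on an object; FORCE is the grip in N (left out, the last holds). Time passes only in rows, so rows that repeat a pose let the fingers close. It gives the time, the measured TCP pose, the force, the opening and the grip force at its end, in the units of the state.
- robot.get_obs(): the state, without advancing time (a new reading comes with each control period).
- robot.camera(name): name is "scene" or "side" or "wrist"; returns the picture (384x512x3 uint8, red, green, blue); there is no depth.
- robot.camera_model(name): a dict with "fx", "fy", "cx", "cy" (pixels), "k1" (the pictures are not rectified: a ray, as slopes to the right and down, at radius r is drawn at 1 + k1 r^2 times it, then the intrinsics apply), "xyz" and "orientation" of the camera in the world; the wrist camera has in their place "T_tool_cam" (4x4, takes a point from camera to tool coordinates, whose origin is the TCP and whose axes are the flange's). Camera axes: x right, y down, z forward; pixel columns grow to the right and rows downward; lengths in m; the calibration is good to about 2 mm. A picture is of the moment at which its call begins: read the wrist's pose just before it. camera_model takes no time and is no camera call.
- robot.hand_in(): hands the job in; it is judged then, once.
Trained networks look in the newest picture that a camera, given by its name, has taken for a name from the list of things; names that differ only in an ending like _2 or _b are one class to them, and where a whole thing is asked for, a point or a joint stands for the part that bears it (a point fixed in the world has none). Each returns a list of dicts, best first, with "score" (0 to 1); they miss things now and then, are a little off and sometimes report something else, mostly with a low value. They report only what shows in the picture. A call takes as long as a camera call. They do not tell look-alikes from the thing itself.
- robot.search_frame(name, camera): "rect" ([left, top, right, bottom] in pixels, round what is visible of it).
The state is a dict: "time": time; "q": joint angles; "joint_velocities": joint speeds; "joint_torque": joint torques, N m; "position": TCP position; "tool_rot": TCP orientation; "ft_force": force on the tool from outside, world axes, zero at the start; "moment": the same for the moment, N m; "grip_width": finger opening in m; "grip_force": force on a finger pad.
Only numpy, scipy, OpenCV 4.12 (cv2) and the standard library are available. Lean on these libraries where they do the work, as an engineer would, in place of code of your own. Each camera call takes 0.05 s, during which the arm holds its last target. There are 200 camera calls.

## Working session

There is one attempt and no reset: what is moved stays moved. The work goes in short steps, Python scripts to look and compute and a shell command to move; the robot and the scene stay as the last step left them, time stands still between calls to the robot, and variables do not carry over. Pictures are saved under pics/ and viewed, at most 12 in all, crops included, and the job is handed in when it is done.

```bash
ls; mkdir -p pics; python3 - <<'E'
from rig import robot
import cv2,numpy as np
ims=[robot.camera(n) for n in("scene","side")]
for n,i in zip(("scene","side"),ims):
    cv2.imwrite(f"pics/{n}0.png",i[:,:,::-1]); m=robot.camera_model(n); print(n,m)
    for t in("machine","door_handle","cast_1","cast_amber","tote","jaw","jar","flask","brush"):
        print(t,[(np.round(r["rect"]).tolist(),round(r["score"],2)) for r in robot.search_frame(t,n)][:5])
print(robot.camera_model("wrist"))
E
```

```text
pics
scene {'fx': 405.92501717194284, 'fy': 405.92501717194284, 'cx': 257.8578709617666, 'cy': 200.4521194886406, 'k1': 0.04196403283876725, 'xyz': array([ 0.33961708, -1.05318338,  1.15688091]), 'orientation': array([ 0.92053623, -0.08341844,  0.02359717, -0.38091677])}
machine [([220.0, 98.0, 334.0, 200.0], 0.58)]
door_handle [([224.0, 142.0, 315.0, 188.0], 0.73), ([234.0, 248.0, 329.0, 362.0], 0.56)]
cast_1 [([200.0, 189.0, 212.0, 206.0], 0.65), ([205.0, 239.0, 229.0, 252.0], 0.65), ([166.0, 171.0, 189.0, 183.0], 0.56)]
cast_amber []
tote [([230.0, 246.0, 328.0, 362.0], 0.81)]
jaw [([260.0, 331.0, 300.0, 345.0], 0.64)]
jar [([199.0, 148.0, 215.0, 178.0], 0.81), ([230.0, 247.0, 330.0, 360.0], 0.41), ([222.0, 142.0, 320.0, 190.0], 0.32)]
flask [([319.0, 193.0, 341.0, 234.0], 0.64)]
brush [([320.0, 237.0, 344.0, 286.0], 0.61), ([319.0, 196.0, 341.0, 230.0], 0.46)]
side {'fx': 386.5582574770247, 'fy': 386.5582574770247, 'cx': 253.57678615675627, 'cy': 194.73477517856543, 'k1': 0.030916696749574535, 'xyz': array([-0.13180638,  0.73879881,  0.98532758]), 'orientation': array([-0.2833208
[... 316 characters left out ...]
e [([247.0, 164.0, 342.0, 204.0], 0.6)]
jaw [([176.0, 245.0, 203.0, 266.0], 0.61)]
jar [([204.0, 294.0, 230.0, 338.0], 0.69), ([76.0, 165.0, 223.0, 326.0], 0.68)]
flask [([194.0, 164.0, 210.0, 204.0], 0.6)]
brush []
{'fx': 287.4280048702829, 'fy': 287.4280048702829, 'cx': 257.3639089054689, 'cy': 195.59269987055274, 'k1': 0.01984966600676974, 'T_tool_cam': array([[ 4.50149495e-05, -9.65278024e-01, -2.61224682e-01,
         7.07853931e-02],
       [ 9.99999982e-01,  9.22577937e-05, -1.68588481e-04,
        -6.39475837e-04],
       [ 1.86834768e-04, -2.61224669e-01,  9.65278010e-01,
        -1.61750575e-01],
       [ 0.00000000e+00,  0.00000000e+00,  0.00000000e+00,
         1.00000000e+00]])}
```

```bash
python3 - <<'E'
import cv2,numpy as np
a=cv2.imread("pics/scene0.png")[90:380,150:360]; b=cv2.imread("pics/side0.png")[150:370,60:360]
a=cv2.resize(a,None,fx=2,fy=2,interpolation=3)
a=cv2.resize(a,(400,552)); cv2.imwrite("pics/a.png",cv2.resize(cv2.imread("pics/scene0.png")[95:245,155:350],None,fx=4,fy=4,interpolation=2)); cv2.imwrite("pics/b.png",cv2.resize(b,None,fx=2.6,fy=2.6,interpolation=2))
E
```

```text
(no output)
```

View pics/a.png

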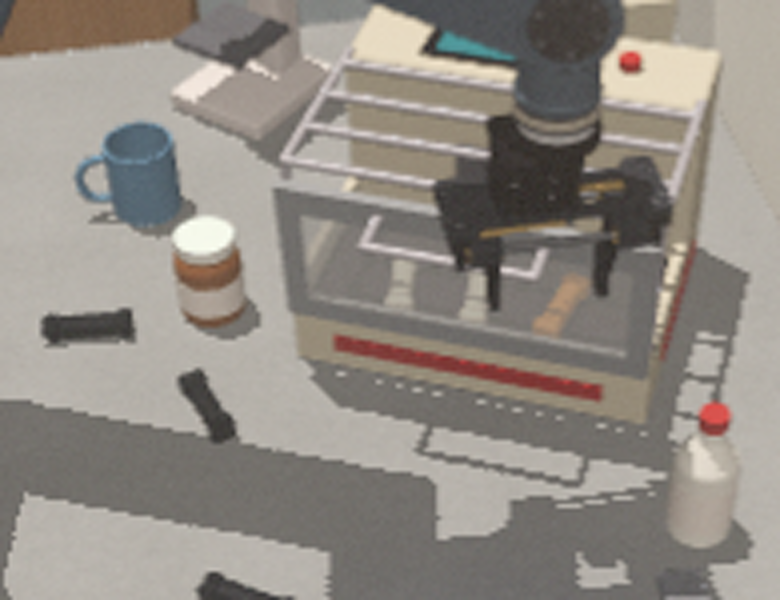

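View pics/b.png

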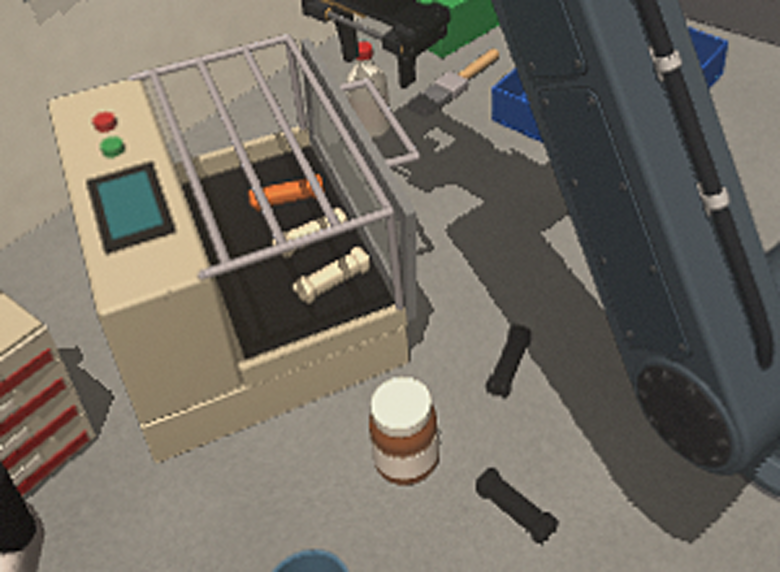

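Scene crop: the machine with its door shut and a handle at about (245,156)-(290,163). Side crop: two ivory casts at full-image (187,256) and (179,239), amber at (171,223). The three black bones outside the machine, at side (256,289), (259,344) and one in the scene view, are look-alikes. The two ivory ones on the bay floor are the ones meant.

```bash
cat > h.py <<'E'
from rig import robot
import cv2,numpy as np
from scipy.spatial.transform import Rotation as R
def cam(n,obs=None):
    m=robot.camera_model(n)
    if n=="wrist":
        T=np.eye(4);T[:3,:3]=R.from_quat(obs["tool_rot"]).as_matrix();T[:3,3]=obs["position"];T=T@m["T_tool_cam"]
        return m,T[:3,3],T[:3,:3]
    return m,np.array(m["xyz"]),R.from_quat(m["orientation"]).as_matrix()
def unproj(n,px,z,obs=None):
    m,p,Rm=cam(n,obs)
    d=np.array([(px[0]-m["cx"])/m["fx"],(px[1]-m["cy"])/m["fy"]]); s=d.copy()
    for _ in range(20): s=d/(1+m["k1"]*(s@s))
    r=Rm@np.array([s[0],s[1],1]); return p+r*(z-p[2])/r[2]
def proj(n,X,obs=None):
    m,p,Rm=cam(n,obs); c=Rm.T@(np.array(X)-p); s=c[:2]/c[2]; s=s*(1+m["k1"]*(s@s))
    return np.array([s[0]*m["fx"]+m["cx"],s[1]*m["fy"]+m["cy"]])
E
python3 - <<'E'
from h import *
a=lambda x,y:(155+(x-1.5)/4,95+(y-1.5)/4); b=lambda x,y:(60+x/2.6-.3,150+y/2.6-.3)
def s(l,n,px,z): print(l,np.round(unproj(n,px,z),4))
s("gb near scene","scene",a(287,157),.25); s("gb far scene","scene",a(672,192),.25)
s("gb near side","side",b(390,210),.25); s("gb far side","side",b(288,40),.25)
s("h near","scene",a(362,243),.225); s("h far","scene",a(540,272),.225)
s("h near side","side",b(416,157),.225); s("h far side","side",b(366,82),.225)
for l,p,q in(("c near",(303,290),(358,262)),("c mid",(282,243),(335,218)),("amb",(257,195),(318,185))):
    s(l,"side",b(*p),.09); s(l,"side",b(*q),.09)
s("bl","scene",a(300,357),0);s("br","scene",a(645,420),0)
i=cv2.imread("pics/scene0.png"); cv2.imwrite("pics/c.png",cv2.resize(i[210:370,200:400],None,fx=3.7,fy=3.7,interpolation=2))
E
```

```text
gb near scene [0.4207 0.2109 0.25  ]
gb far scene [0.7594 0.087  0.25  ]
gb near side [0.4186 0.2042 0.25  ]
gb far side [0.7334 0.0478 0.25  ]
h near [0.4745 0.1009 0.225 ]
h far [0.6239 0.0293 0.225 ]
h near side [0.4715 0.1031 0.225 ]
h far side [0.6158 0.0314 0.225 ]
c near [0.5308 0.2482 0.09  ]
c near [0.5096 0.1777 0.09  ]
c mid [0.6063 0.2099 0.09  ]
c mid [0.5846 0.1399 0.09  ]
amb [0.6954 0.1692 0.09  ]
amb [0.6455 0.1088 0.09  ]
bl [0.4147 0.2046 0.    ]
br [0.7435 0.0453 0.    ]
```

View pics/c.png

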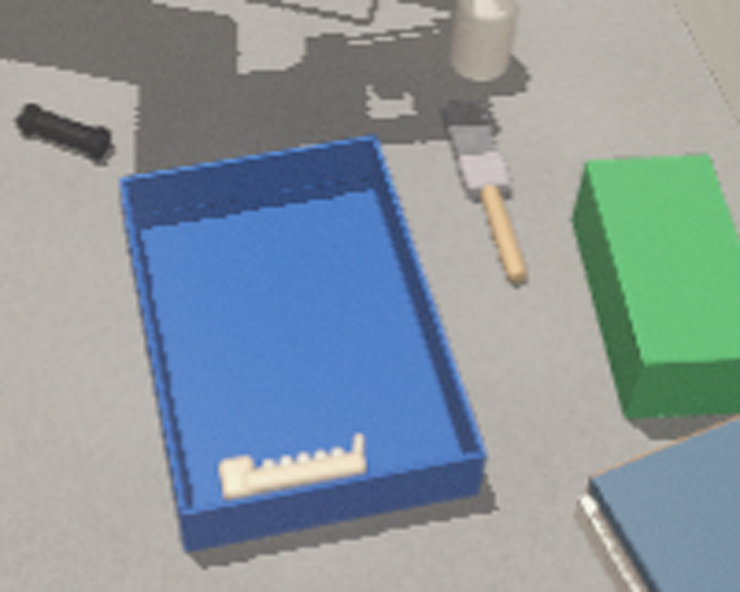

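Tote crop: rim corners at crop (122,178), (378,140), (483,458), (187,515), with the jaw at the near end. The floor toward the machine is free, and the brush and bottle stand to the right of the tote.

```bash
python3 - <<'E'
from h import *
c=lambda x,y:(200+(x-1.4)/3.7,210+(y-1.4)/3.7)
P=np.array([unproj("scene",c(*p),.065)[:2] for p in((122,178),(378,140),(483,458),(187,515))])
print(P.round(4),"mid",P.mean(0).round(4),[np.linalg.norm(P[i]-P[i-1]).round(3) for i in range(4)])
d=P[0]+P[1]-P[2]-P[3];print("tote x yaw",np.degrees(np.arctan2(d[1],d[0])))
for p in((225,480),(362,455)): print("jaw",unproj("scene",c(*p),.015).round(3))
for p in((482,75),): print("flask",unproj("scene",c(*p),0).round(3))
for p in((450,110),(520,280)): print("brush",unproj("scene",c(*p),.01).round(3))
print("jar",unproj("side",(217,335),0).round(3))
o=robot.get_obs();print(o["position"],o["tool_rot"],R.from_quat(o["tool_rot"]).as_matrix().round(3))
o=np.array([.576,.123]);uy=np.array([-.898,.44]);ux=np.array([.44,.898])
g=lambda x,y,z:np.r_[o+x*ux+y*uy,z]
for y in(-.18,.18): print(proj("side",g(.005,y,.25)).round(1),proj("scene",g(.005,y,.25)).round(1))
for y in(-.08,.08): print("handle",proj("side",g(-.06,y,.225)).round(1),proj("scene",g(-.06,y,.225)).round(1))
E
```

```text
[[ 0.3757 -0.2278]
 [ 0.6121 -0.2288]
 [ 0.6147 -0.5427]
 [ 0.3839 -0.5465]] mid [ 0.4966 -0.3864] [np.float64(0.319), np.float64(0.236), np.float64(0.314), np.float64(0.231)]
tote x yaw 90.97689214377012
jaw [ 0.42  -0.5    0.015]
jaw [ 0.533 -0.5    0.015]
flask [ 0.751 -0.119  0.   ]
brush [ 0.704 -0.164  0.01 ]
brush [ 0.71  -0.362  0.01 ]
jar [0.31  0.322 0.   ]
[6.24971749e-01 1.50223852e-05 2.22551864e-01] [ 7.07107503e-01  7.07106060e-01 -5.89242815e-06  1.36444190e-05] [[ 0.  1.  0.]
 [ 1. -0. -0.]
 [-0.  0. -1.]]
[169.  164.5] [320.4 149.8]
[209.7 231.3] [225.4 134.6]
handle [198.7 181. ] [288.7 161.9]
handle [217.9 209.5] [245.9 154.7]
```

```bash
python3 -m jog '{"dp":[[0,0,-50],[0,0,-67],[40,-30,-67],[60,-50,-67],[60,-50,-67]],"delta_rot":[[0,0,0.14],[0,0,0.28],[0,0,0.42],[0,0,0.454],[0,0,0.454]],"gripper":[-1,-1,-1,-1,-1]}' 20
python3 - <<'E'
from h import *
o=robot.get_obs(); i=robot.camera("wrist"); cv2.imwrite("pics/w1.png",i[:,:,::-1])
o_=np.array([.576,.123]);uy=np.array([-.898,.44]);ux=np.array([.44,.898])
g=lambda x,y,z:np.r_[o_+x*ux+y*uy,z]
for y in(-.08,.08):print("handle",proj("wrist",g(-.06,y,.225),o).round(1),proj("wrist",g(-.0645,y,.225),o).round(1))
for y in(-.18,.18):print("gb",proj("wrist",g(.005,y,.25),o).round(1))
print(o["q"],o["position"],o["tool_rot"])
E
```

```text
time: 1.5
position: [0.5719, 0.0627, 0.2899]
tool_rot: [0.847, 0.531, -0.001, -0.001]
ft_force: [-0.1, 0.0, 0.6]
grip_width: 0.0546
grip_force: 0.0
handle [327.1 211.4] [326.7 216.6]
handle [133.6 210.4] [134.2 215.6]
gb [491.1 132.5]
gb [-43.1 129.5]
[-8.54543611e-02  3.89771874e-01  1.47517660e+00  1.00787467e-03
  1.27920974e+00  3.65387292e-01] [0.57187748 0.06271375 0.28987245] [ 8.47343622e-01  5.31043225e-01 -7.34502411e-04 -1.15707055e-03]
```

View pics/w1.png

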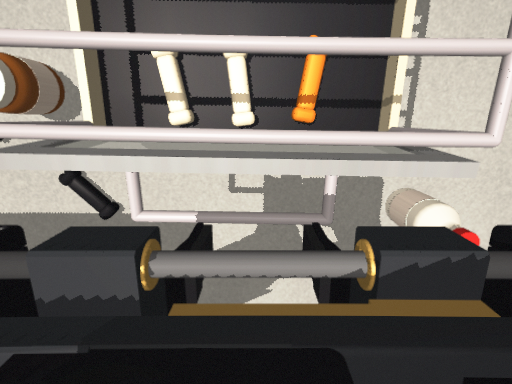

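Wrist view: handle from (136,216) to (330,219), front guard bar at rows 130-138. The ivory casts' front knuckles are at (180,117) and (243,118), amber's at (304,115).

```bash
python3 - <<'E'
from h import *
o=robot.get_obs()
s=lambda l,p,z:print(l,unproj("wrist",p,z,o).round(4))
for p in((10,130),(488,138)): s("gb",p,.25)
for p in((136,216),(330,219)): s("h",p,.225)
for l,p in(("near",(167,70)),("near",(180,117)),("mid",(238,70)),("mid",(243,118)),("amb",(304,115)),("amb",(311,70))): s(l,p,.088)
# joint model check
E
```

```text
gb [0.4503 0.1899 0.25  ]
gb [0.7396 0.0438 0.25  ]
h [0.4792 0.0978 0.225 ]
h [0.6233 0.025  0.225 ]
near [0.5327 0.2188 0.088 ]
near [0.5198 0.1665 0.088 ]
mid [0.6073 0.1829 0.088 ]
mid [0.5883 0.1321 0.088 ]
amb [0.6567 0.1029 0.088 ]
amb [0.6839 0.1456 0.088 ]
```

```bash
python3 -m jog '{"dp":[[15,-23,0],[15,-23,0],[15,-23,0],[15,-23,0],[15,-23,0],[15,-23,40],[15,-23,80],[15,-23,88],[15,-23,88]],"delta_rot":[[0,0,0],[0,0,0],[0,0,0],[0,0,0],[0,0,0],[0,0,0],[0,0,0],[0,0,0],[0,0,0]],"gripper":[-1,-1,-1,-1,-1,-1,-1,-1,-1]}' 20
python3 -c "
from h import *
o=robot.get_obs();print(o['q'],o['position'],o['ft_force'])"
```

```text
time: 2.45
position: [0.5603, 0.0832, 0.2003]
tool_rot: [0.848, 0.53, -0.001, -0.001]
ft_force: [-0.1, 0.1, 0.4]
grip_width: 0.0003
grip_force: 0.0
[-4.98361783e-02  4.77560739e-01  1.60275753e+00 -4.25317330e-05
  1.06481094e+00  4.04849736e-01] [0.56030416 0.08318005 0.20029135] [-0.08573285  0.05768771  0.38170009]
```

```bash
python3 -m jog '{"dp":[[-15,0,2],[-30,0,8],[-45,0,16],[-60,0,27],[-75,0,40],[-75,0,40],[-75,0,40]],"delta_rot":[[0,0,0],[0,0,0],[0,0,0],[0,0,0],[0,0,0],[0,0,0],[0,0,0]],"gripper":[-1,-1,-1,-1,-1,-1,-1]}' 20
```

```text
time: 3.15
position: [0.5291, 0.017, 0.1625]
tool_rot: [0.849, 0.529, 0.002, -0.0]
ft_force: [2.6, 4.9, -4.5]
grip_width: 0.0002
grip_force: 3.4
```

```bash
python3 -m jog '{"dp":[[0,0,-45],[0,0,-90],[0,0,-110],[0,0,-110],[45,0,-110],[75,0,-110],[80,0,-110],[80,0,-110]],"delta_rot":[[0,0,0],[0,0,0],[0,0,0],[0,0,0],[0,0,0],[0,0,0],[0,0,0],[0,0,0]],"gripper":[-1,-1,-1,-1,-1,-1,-1,-1]}' 20
python3 - <<'E'
from h import *
i=robot.camera("wrist"); cv2.imwrite("pics/w2.png",i[:,:,::-1])
E
```

```text
time: 3.95
position: [0.5628, 0.0882, 0.2713]
tool_rot: [0.848, 0.531, -0.0, 0.0]
ft_force: [-0.4, -1.0, 0.3]
grip_width: 0.0005
grip_force: 0.0
```

View pics/w2.png

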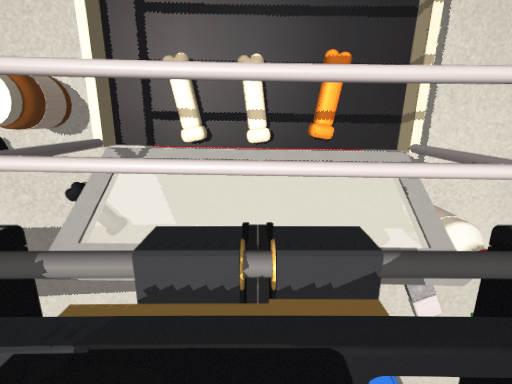

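The door is about 0.5 rad open and the tool tip is now on its inner side. The casts' front knuckles are at (193,133), (258,134) and (321,131). Next I push the door down.

```bash
python3 -m jog '{"dp":[[-16,0,31],[-16,0,76],[-42,0,81],[-54,0,90],[-64,0,99],[-74,0,109],[-82,0,119],[-90,0,131],[-96,0,144],[-101,0,158],[-104,0,172],[-105,0,183]],"delta_rot":[[0,0,0],[0,0,0],[0,0,0],[0,0,0],[0,0,0],[0,0,0],[0,0,0],[0,0,0],[0,0,0],[0,0,0],[0,0,0],[0,0,0]],"gripper":[-1,-1,-1,-1,-1,-1,-1,-1,-1,-1,-1,-1]}' 20
```

```text
time: 5.2
position: [0.5174, -0.0075, 0.0902]
tool_rot: [0.848, 0.53, -0.0, 0.001]
ft_force: [-18.0, 5.4, 116.5]
grip_width: 0.0004
grip_force: 58.8
```

```bash
python3 -m jog '{"dp":[[0,0,2],[0,0,4],[0,0,4]],"delta_rot":[[0,0,0],[0,0,0],[0,0,0]],"gripper":[-1,-1,-1]}' 20
python3 -c "
from h import *
o=robot.get_obs();print(o['q'],o['position'],o['ft_force'])"
```

```text
time: 5.5
position: [0.5173, -0.0074, 0.0908]
tool_rot: [0.848, 0.531, 0.0, 0.002]
ft_force: [-10.9, -0.2, 48.9]
grip_width: 0.0005
grip_force: 24.1
[-0.22910294  0.58841072  1.81793922 -0.00339035  0.73189115  0.22551114] [ 0.51734602 -0.00737616  0.09080704] [-10.91223079  -0.22630751  48.87323538]
```

The door is on its stop. Now I back off and fit the arm's kinematics to check the leaning poses.

```bash
python3 -m jog '{"dp":[[0,0,-50],[-40,0,-100],[-80,0,-150],[-80,0,-160],[-80,0,-160]],"delta_rot":[[0,0,0],[0.0,0.14,0],[0,0.28,0],[0,0.4,0],[0,0.4,0]],"gripper":[-1,0,0,0,0]}' 20
cat >> h.py <<'E'
from scipy.optimize import least_squares
def fk(q,P):
    h,L1,L2,d,off,a3=P
    A=lambda ax,t:R.from_euler(ax,t).as_matrix()
    M=A('z',q[0]); p=np.array([0,0,h])+M@[0,off,0]
    M=M@A('y',q[1]); p=p+M@[0,0,L1]; M=M@A('y',q[2]); p=p+M@[a3,0,L2]
    M=M@A('z',q[3])@A('y',q[4]); p=p+M@[0,0,d]; M=M@A('z',q[5])
    return p,M
E
python3 - <<'E'
from h import *
o=robot.get_obs(); print(o["position"],R.from_quat(o["tool_rot"]).as_matrix().round(3).tolist(),o["q"])
D=[([-.178,.527,1.433,0,1.181,-.178],[.625,0,.2226]),([-.08545,.38977,1.47518,.001,1.27921,.36539],[.57188,.06271,.28987]),([-.04984,.47756,1.60276,0,1.06481,.40485],[.5603,.08318,.20029]),([-.2291,.58841,1.81794,-.0034,.73189,.22551],[.51735,-.00738,.0908]),(o["q"],o["position"])]
f=lambda P:np.concatenate([fk(q,P)[0]-x for q,x in D])
s=least_squares(f,[.3,.4,.4,.25,.11,0]); print(s.x.round(4),np.abs(s.fun).max())
print(fk(o["q"],s.x)[1].round(3).tolist())
E
```

```text
time: 6.0
position: [0.4832, -0.0885, 0.2483]
tool_rot: [0.834, 0.515, 0.171, -0.099]
ft_force: [0.1, -1.0, 0.2]
grip_width: 0.025
grip_force: 0.0
[ 0.48318077 -0.08849857  0.24825925] [[0.412, 0.892, 0.184], [0.825, -0.451, 0.341], [0.387, 0.012, -0.922]] [-0.66320595  0.31508483  1.81081377  0.43728718  1.12525097 -0.41043101]
[0.2742 0.5884 0.3917 0.3057 0.1109 0.1143] 0.0002530553762935361
[[-0.892, 0.412, 0.184], [0.451, 0.825, 0.341], [-0.012, 0.387, -0.922]]
```

```bash
cat >> h.py <<'E'
PK=[.2742,.5884,.3917,.3057,.1109,.1143]
lo=np.array([-3.08,-.75,.22,-1.43,0,-2.85]);hi=np.array([3.08,2.2,2.44,4.57,2.65,2.85])
def toolR(yaw,th,flip=1): # yaw of lean direction; th lean; flip=1 tool x up/in (camera up), -1 camera down
    c,s=np.cos(yaw),np.sin(yaw); z=np.array([s*0+c*np.sin(th),s*np.sin(th),-np.cos(th)])
    x=np.array([c*np.cos(th),s*np.cos(th),np.sin(th)])*flip
    return np.c_[x,np.cross(z,x),z]
def ik(p,Rt,q0):
    M0=Rt@R.from_euler('z',-90,degrees=True).as_matrix(); best=None
    for k in range(6):
        q=q0 if k==0 else np.random.default_rng(k).uniform(lo,hi)
        f=lambda q:np.r_[(fk(q,PK)[0]-p)*5,(fk(q,PK)[1]-M0).ravel()]
        s=least_squares(f,np.clip(q,lo+1e-3,hi-1e-3),bounds=(lo,hi))
        if best is None or s.cost<best.cost-1e-9: best=s
        if best.cost<1e-8: break
    return best.x.round(2),best.cost
E
python3 - <<'E'
from h import *
o=robot.get_obs(); i=robot.camera("wrist"); cv2.imwrite("pics/w3.png",i[:,:,::-1]); o2=robot.get_obs()
print(o["position"],o2["position"],np.abs(o["joint_velocities"]).max())
d=np.radians
for fl in(1,-1):
  for n,p,y in(("mid",(.59,.15,.079),72),("near",(.54,.17,.079),74),("out",(.52,0,.15),72),("t1",(.497,-.294,.014),91),("t2",(.497,-.398,.014),91),("t2hi",(.497,-.398,.15),91)):
    for th in(.65,.8): print(fl,n,th,*ik(np.array(p),toolR(d(y),th,fl),o["q"]))
E
```

```text
[ 0.48318077 -0.08849857  0.24825925] [ 0.48229522 -0.08476912  0.24645733] 0.12055888719814802
1 mid 0.65 [-0.26  0.74  1.81  0.96  0.83 -0.7 ] 6.082337724999386e-21
1 mid 0.8 [-0.32  0.79  1.83  1.11  0.93 -0.9 ] 1.1069499940100011e-18
1 near 0.65 [-0.24  0.71  1.92  1.02  0.79 -0.81] 4.889478539545571e-27
1 near 0.8 [-0.32  0.77  1.94  1.16  0.9  -1.01] 2.5924990877869523e-26
1 out 0.65 [-0.59  0.58  1.87  0.74  1.04 -0.78] 2.788146626206046e-31
1 out 0.8 [-0.66  0.64  1.88  0.84  1.13 -0.92] 5.821388149577032e-31
1 t1 0.65 [-0.92  0.96  1.38  0.37  1.37 -1.12] 5.383220090620173e-26
1 t1 0.8 [-0.95  1.03  1.3   0.42  1.52 -1.15] 2.485851775598839e-23
1 t2 0.65 [-1.01  1.03  1.15  0.32  1.54 -1.13] 8.806056808962993e-18
1 t2 0.8 [-1.03  1.1   1.06  0.37  1.7  -1.14] 2.4369912841897948e-29
1 t2hi 0.65 [-1.01  0.86  1.12  0.32  1.72 -1.07] 3.3710504172883757e-21
1 t2hi 0.8 [-1.03  0.93  1.05  0.38  1.87 -1.07] 1.1788037343800973e-19
-1 mid 0.65 [-0.26  0.74  1.81  0.96  0.83  2.44] 1.7739374457527204e-29
-1 mid 0.8 [-0.32  0.79  1.83  1.11  0.93  2.24] 2.8426578983505245e-20
-1 near 0.65 [-0.24  0.71  1.92  1.02  0.79  2.33] 5.9436204134999654e-21
-1 near 0.8 [-0.32  0.77  1.94  1.16  0.9   2.13] 1.246690950424378e-27
-1 out 0.65 [-0.59  0.58  1.87  0.74  1.04  2.37] 1.7833853698222214e-18
-1 out 0.8 [-0.66  0.64  1.88  0.84  1.13  2.22] 3.40936336088833e-21
-1 t1 0.65 [-0.92  0.96  1.38  0.37  1.37  2.02] 7.829790274056447e-23
-1 t1 0.8 [-0.95  1.03  1.3   0.42  1.52  1.99] 9.573160627376194e-24
-1 t2 0.65 [-1.01  1.03  1.15  0.32  1.54  2.01] 5.304186954541533e-24
-1 t2 0.8 [-1.03  1.1   1.06  0.37  1.7   2.  ] 2.218279106150256e-23
-1 t2hi 0.65 [-1.01  0.86  1.12  0.32  1.72  2.07] 4.3291765276264244e-24
-1 t2hi 0.8 [-1.03  0.93  1.05  0.38  1.87  2.07] 1.334732264440558e-22
```

View pics/w3.png

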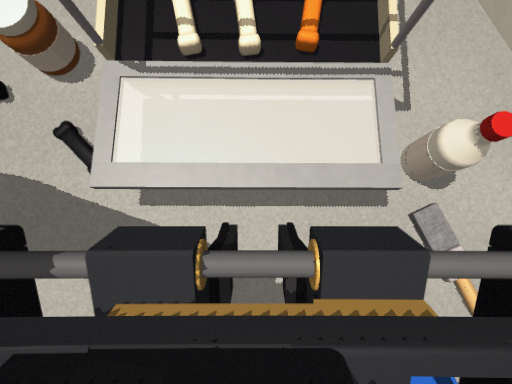

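Door level and open: its face spans (92..400, 63..187). Ivory front knuckles are at (188,43) and (249,43), amber's at (308,40).

```bash
python3 - <<'E'
from h import *
p=np.array([.48318077,-.08849857,.24825925]);o={"position":p,"tool_rot":R.from_matrix(np.array([[0.412,0.892,0.184],[0.825,-0.451,0.341],[0.387,0.012,-0.922]])).as_quat()}
s=lambda l,p,z:print(l,unproj("wrist",p,z,o).round(4))
for q in((92,187),(400,187),(107,63),(388,62)): s("door",q,.081)
for l,q in(("near",(188,43)),("near",(181,6)),("mid",(249,43)),("mid",(243,6)),("amb",(308,40)),("amb",(313,6))): s(l,q,.088)
E
python3 -m jog '{"dp":[[0,0,-20],[0,0,-20],[0,0,-20],[0,0,-20],[0,0,-20],[0,0,-20],[0,0,-20],[0,0,-20],[0,0,-20],[0,0,-20],[0,0,-20],[0,0,-20]],"delta_rot":[[0,0,-0.14],[0,0,-0.28],[0,0,-0.42],[0,0,-0.56],[0,0,-0.7],[0,0,-0.84],[0,0,-0.98],[0,0,-1.12],[0,0,-1.26],[0,0,-1.4],[0,0,-1.54],[0,0,-1.54]],"gripper":[0,0,0,0,0,0,0,0,0,0,0,0]}' 20
python3 -c "
from h import *
print(robot.get_obs()['q'])"
```

```text
door [0.3342 0.0522 0.081 ]
door [ 0.6657 -0.1146  0.081 ]
door [0.4126 0.1908 0.081 ]
door [0.7341 0.0329 0.081 ]
near [0.5153 0.1657 0.088 ]
near [0.529  0.2155 0.088 ]
mid [0.5843 0.1318 0.088 ]
mid [0.6002 0.1808 0.088 ]
amb [0.6531 0.1021 0.088 ]
amb [0.6809 0.1407 0.088 ]
time: 7.25
position: [0.478, -0.0835, 0.262]
tool_rot: [0.234, 0.952, 0.194, 0.04]
ft_force: [0.1, -1.3, -0.5]
grip_width: 0.0434
grip_force: 0.0
[-0.65969584  0.29458497  1.79554631  0.42425274  1.17501203 -1.93812167]
```

```bash
python3 -m jog '{"dp":[[0,0,0],[0,0,0],[0,0,0],[0,0,0],[0,0,0],[0,0,0],[0,0,0],[0,0,0],[0,0,0],[0,0,0],[0,0,0],[0,0,0]],"delta_rot":[[0,0,0.14],[0,0,0.28],[0,0,0.42],[0,0,0.56],[0,0,0.7],[0,0,0.84],[0,0,0.98],[0,0,1.12],[0,0,1.26],[0,0,1.4],[0,0,1.55],[0,0,1.7]],"gripper":[0,0,0,0,0,0,0,0,0,0,0,0]}' 20
python3 -m jog '{"dp":[[0,0,0],[0,0,0],[0,0,0],[0,0,0],[0,0,0],[0,0,0],[0,0,0],[0,0,0],[0,0,0],[0,0,0],[0,0,0],[0,0,0]],"delta_rot":[[0,0,0.14],[0,0,0.28],[0,0,0.42],[0,0,0.56],[0,0,0.7],[0,0,0.84],[0,0,0.98],[0,0,1.12],[0,0,1.26],[0,0,1.4],[0,0,1.55],[0,0,1.7]],"gripper":[0,0,0,0,0,0,0,0,0,0,0,0]}' 20
python3 -m jog '{"dp":[[0,0,0],[0,0,0],[0,0,0],[0,0,0],[0,0,0],[0,0,0],[0,0,0],[0,0,0],[0,0,0],[0,0,0]],"delta_rot":[[0,0,0.14],[0,0,0.28],[0,0,0.42],[0,0,0.56],[0,0,0.7],[0,0,0.84],[0,0,0.98],[0,0,1.12],[0,0,1.2],[0,0,1.2]],"gripper":[0,0,0,0,0,0,0,0,0,0]}' 20
cat >> h.py <<'E'
def go(p,yaw,th,flip=-1):
    o=robot.get_obs(); R0=R.from_quat(o["tool_rot"]).as_matrix(); Rt=toolR(np.radians(yaw),th,flip)
    print("q",o["q"].round(2),"at",np.round(o["position"],4),"dp",(R0.T@(np.array(p)-o["position"])*1e3).round(1),"rot",R.from_matrix(R0.T@Rt).as_rotvec().round(3),"ik",ik(np.array(p),Rt,o["q"]))
E
python3 - <<'E'
from h import *
go((.594-.12*.309,.157-.12*.951,.15),72,.65)
go((.594-.12*.309,.157-.12*.951,.11),72,.65)
go((.594,.157,.078),72,.65)
E
```

```text
time: 8.45
position: [0.4782, -0.084, 0.2623]
tool_rot: [0.872, 0.448, 0.158, -0.12]
ft_force: [0.2, -0.5, 0.6]
grip_width: 0.0438
grip_force: 0.0
time: 9.65
position: [0.4782, -0.084, 0.2623]
tool_rot: [0.912, -0.36, 0.014, -0.198]
ft_force: [0.3, -0.2, -0.4]
grip_width: 0.0439
grip_force: 0.0
time: 10.65
position: [0.4782, -0.0841, 0.2624]
tool_rot: [-0.552, 0.81, 0.099, 0.172]
ft_force: [0.2, -0.2, -1.0]
grip_width: 0.0436
grip_force: 0.0
q [-0.66  0.29  1.8   0.42  1.18  2.66] at [ 0.4782 -0.0841  0.2624] dp [-91.7 -22.8 161.3] rot [-0.058 -0.252 -0.042] ik (array([-0.48,  0.59,  1.82,  0.78,  1.01,  2.46]), np.float64(7.620406524573565e-18))
q [-0.66  0.29  1.8   0.42  1.18  2.66] at [ 0.4782 -0.0841  0.2624] dp [-76.2 -21.6 198.1] rot [-0.058 -0.252 -0.042] ik (array([-0.48,  0.67,  1.84,  0.82,  0.95,  2.38]), np.float64(1.4372895226006607e-29))
q [-0.66  0.29  1.8   0.42  1.18  2.66] at [ 0.4782 -0.0841  0.2624] dp [-174.2  -12.9  273.9] rot [-0.058 -0.252 -0.042] ik (array([-0.24,  0.74,  1.8 ,  0.97,  0.82,  2.45]), np.float64(9.903610617847436e-22))
```

```bash
python3 -m jog '{"dp":[[-25,-6,40],[-50,-12,80],[-70,-18,120],[-92,-23,161],[-92,-23,161],[-92,-23,161]],"delta_rot":[[-0.03,-0.12,-0.02],[-0.058,-0.252,-0.042],[-0.058,-0.252,-0.042],[-0.058,-0.252,-0.042],[-0.058,-0.252,-0.042],[-0.058,-0.252,-0.042]],"gripper":[0,0,0,0,0,0]}' 8
python3 - <<'E'
from h import *
i=robot.camera("wrist"); cv2.imwrite("pics/w4.png",i[:,:,::-1])
for z,b in((.11,.12),(.09,.05),(.079,0)): go((.594-b*.309,.157-b*.951,z),72,.65)
o=robot.get_obs()
print([proj("wrist",np.r_[.598+a*.309,.168+a*.951,z],o).round(0) for a,z in((-.046,.07),(-.046,.095),(.046,.095))])
E
```

```text
time: 11.25
position: [0.557, 0.0433, 0.15]
tool_rot: [-0.558, 0.766, 0.188, 0.258]
ft_force: [0.5, -0.6, 0.3]
grip_width: 0.0439
grip_force: 0.0
q [-0.48  0.59  1.82  0.78  1.02  2.46] at [0.5576 0.0422 0.151 ] dp [24.4  0.9 32.9] rot [-0.001 -0.001  0.003] ik (array([-0.48,  0.67,  1.84,  0.82,  0.95,  2.38]), np.float64(5.456500131860581e-31))
q [-0.48  0.59  1.82  0.78  1.02  2.46] at [0.5576 0.0422 0.151 ] dp [-19.2   0.8  91.1] rot [-0.001 -0.001  0.003] ik (array([-0.34,  0.71,  1.82,  0.91,  0.87,  2.41]), np.float64(3.2000962605755406e-25))
q [-0.48  0.59  1.82  0.78  1.02  2.46] at [0.5576 0.0422 0.151 ] dp [-52.4   0.8 130.1] rot [-0.001 -0.001  0.003] ik (array([-0.24,  0.74,  1.8 ,  0.96,  0.83,  2.46]), np.float64(9.655971695255637e-19))
[array([257., 211.]), array([257., 232.]), array([257., 271.])]
```

View pics/w4.png

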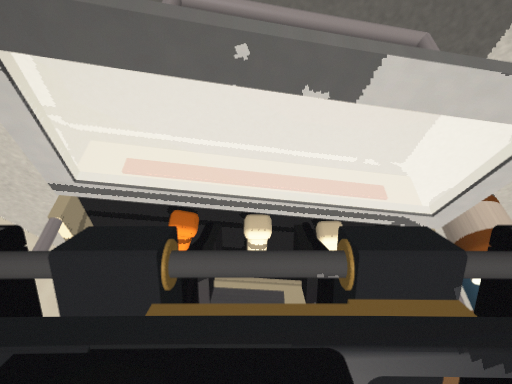

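Seen upside down, the mid ivory cast's front knuckle is at (258,228), right between the fingers, with amber on the left at (183,228) and the second ivory cast on the right at (330,235). Now I move in.

```bash
python3 -m jog '{"dp":[[5,1,45],[-20,1,91],[-36,1,110],[-45,1,121],[-52,1,130],[-52,1,130],[-52,1,130]],"delta_rot":[[0,0,0],[0,0,0],[0,0,0],[0,0,0],[0,0,0],[0,0,0],[0,0,0]],"gripper":[0,0,0,0,0,0,0]}' 8
python3 -m jog '{"dp":[[0,0,0],[0,0,0],[0,0,0],[0,0,0],[0,0,0],[0,0,0],[0,0,0]],"delta_rot":[[0,0,0],[0,0,0],[0,0,0],[0,0,0],[0,0,0],[0,0,0],[0,0,0]],"gripper":[-1,-1,-1,-1,-1,-1,-1]}' 12
python3 - <<'E'
from h import *
for z,b in((.092,0),(.11,.06),(.15,.20)): go((.594-b*.44,.157-b*.898,z),72,.65)
E
```

```text
time: 12.0
position: [0.5945, 0.1552, 0.0798]
tool_rot: [-0.558, 0.766, 0.186, 0.259]
ft_force: [-1.2, 0.5, 0.9]
grip_width: 0.0437
grip_force: 0.0
time: 12.7
position: [0.5943, 0.1562, 0.0793]
tool_rot: [-0.558, 0.766, 0.186, 0.259]
ft_force: [0.6, -1.9, 1.8]
grip_width: 0.0274
grip_force: 12.0
q [-0.24  0.74  1.8   0.97  0.82  2.45] at [0.5943 0.1562 0.0793] dp [-8.3  0.5 -9.7] rot [-0.002 -0.     0.002] ik (array([-0.24,  0.71,  1.79,  0.94,  0.84,  2.49]), np.float64(7.915109391862661e-23))
q [-0.24  0.74  1.8   0.97  0.82  2.45] at [0.5943 0.1562 0.0793] dp [ 28.1   8.9 -60. ] rot [-0.002 -0.     0.002] ik (array([-0.36,  0.67,  1.84,  0.89,  0.89,  2.43]), np.float64(8.511622866000544e-27))
q [-0.24  0.74  1.8   0.97  0.82  2.45] at [0.5943 0.1562 0.0793] dp [ 114.2   28.5 -175.8] rot [-0.002 -0.     0.002] ik (array([-0.64,  0.57,  1.88,  0.72,  1.06,  2.33]), np.float64(1.3200698565225289e-25))
```

Width 27.4 means the pads caught the front knuckle, so I regrasp 14 mm deeper, on the shaft.

```bash
python3 -m jog '{"dp":[[0,0,0],[0,0,0],[0,0,0],[-6,0,4],[-11,0,8],[-11,0,8],[-11,0,8]],"delta_rot":[[0,0,0],[0,0,0],[0,0,0],[0,0,0],[0,0,0],[0,0,0],[0,0,0]],"gripper":[0,0,0,0,0,0,0]}' 12
python3 -m jog '{"dp":[[0,0,0],[0,0,0],[0,0,0],[0,0,0],[0,0,0],[0,0,0],[0,0,0]],"delta_rot":[[0,0,0],[0,0,0],[0,0,0],[0,0,0],[0,0,0],[0,0,0],[0,0,0]],"gripper":[-1,-1,-1,-1,-1,-1,-1]}' 12
```

```text
time: 13.4
position: [0.598, 0.1698, 0.0793]
tool_rot: [-0.558, 0.766, 0.187, 0.259]
ft_force: [0.8, -0.4, 0.2]
grip_width: 0.0439
grip_force: 0.0
time: 14.1
position: [0.5982, 0.1691, 0.0794]
tool_rot: [-0.558, 0.766, 0.187, 0.259]
ft_force: [-0.3, -1.4, 0.6]
grip_width: 0.0217
grip_force: 12.0
```

```bash
python3 -m jog '{"dp":[[-4,0,-6],[-9,0,-11],[7,3,-23],[23,6,-35],[54,12,-59],[86,18,-83],[108,22,-105],[90,22,-130],[73,22,-149],[73,22,-149]],"delta_rot":[[0,0,0],[0,0,0],[0,0,0],[0,0,0],[0,0,0],[0,0,0],[0,0,0],[0,0,0],[0,0,0],[0,0,0]],"gripper":[-1,-1,-1,-1,-1,-1,-1,-1,-1,-1]}' 12
python3 - <<'E'
from h import *
go((.50,-.16,.17),91,.65)
go((.497,-.284,.15),91,.65)
i=robot.camera("scene"); cv2.imwrite("pics/s2.png",i[:,:,::-1])
c=robot.search_frame("cast_1","scene"); print([(np.round(r["rect"]),round(r["score"],2)) for r in c])
print(proj("scene",robot.get_obs()["position"]))
E
```

```text
time: 15.1
position: [0.5329, 0.0341, 0.1569]
tool_rot: [-0.558, 0.766, 0.184, 0.261]
ft_force: [0.1, -0.3, -1.3]
grip_width: 0.0221
grip_force: 12.0
q [-0.52  0.56  1.87  0.78  1.01  2.41] at [0.5329 0.0341 0.1569] dp [ 147.4  -28.8 -128. ] rot [-0.208 -0.003 -0.259] ik (array([-0.78,  0.65,  1.57,  0.44,  1.43,  2.16]), np.float64(4.821660357604316e-23))
q [-0.52  0.56  1.87  0.78  1.01  2.41] at [0.5329 0.0341 0.1569] dp [ 254.4  -64.1 -183.6] rot [-0.208 -0.003 -0.259] ik (array([-0.92,  0.76,  1.37,  0.37,  1.56,  2.1 ]), np.float64(3.0676660259744004e-27))
[(array([166., 172., 186., 187.]), 0.7), (array([206., 240., 225., 252.]), 0.64)]
[263.98766457 179.69773396]
```

```bash
python3 -m jog '{"dp":[[37,-7,-32],[74,-14,-64],[110,-21,-96],[147,-29,-128],[183,-40,-148],[220,-52,-167],[258,-64,-187],[258,-64,-187],[258,-64,-187]],"delta_rot":[[-0.05,0,-0.06],[-0.1,0,-0.12],[-0.15,0,-0.19],[-0.208,-0.003,-0.259],[-0.208,-0.003,-0.259],[-0.208,-0.003,-0.259],[-0.208,-0.003,-0.259],[-0.208,-0.003,-0.259],[-0.208,-0.003,-0.259]],"gripper":[-1,-1,-1,-1,-1,-1,-1,-1,-1]}' 12
python3 - <<'E'
from h import *
go((.497,-.290,.04),91,.65)
go((.497,-.290,.015),91,.65)
i=robot.camera("wrist"); cv2.imwrite("pics/w5.png",i[:,:,::-1])
E
```

```text
time: 16.1
position: [0.4933, -0.2878, 0.145]
tool_rot: [0.674, -0.664, -0.232, -0.223]
ft_force: [0.7, 0.5, -1.3]
grip_width: 0.0222
grip_force: 12.0
q [-0.92  0.77  1.37  0.36  1.56  2.09] at [ 0.4933 -0.2878  0.145 ] dp [65.8 -4.4 81.8] rot [ 0.006  0.006 -0.005] ik (array([-0.92,  0.92,  1.39,  0.37,  1.4 ,  2.03]), np.float64(1.1465122910561752e-22))
q [-0.92  0.77  1.37  0.36  1.56  2.09] at [ 0.4933 -0.2878  0.145 ] dp [ 81.1  -4.6 101.6] rot [ 0.006  0.006 -0.005] ik (array([-0.92,  0.96,  1.39,  0.37,  1.36,  2.02]), np.float64(8.383966175765862e-20))
```

View pics/w5.png

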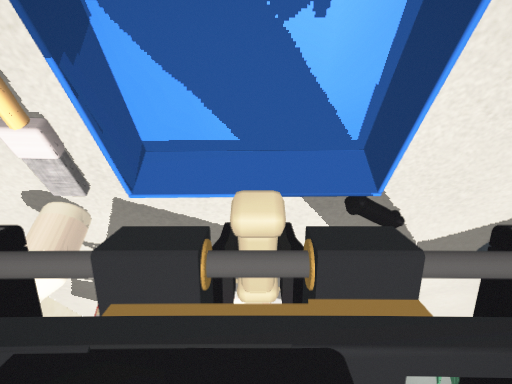

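The cast is held level at (258,245). The tote's machine-end rim corners are at (133,195) and (381,195).

```bash
python3 - <<'E'
from h import *
o=robot.get_obs()
for p in((133,195),(381,195)): print(unproj("wrist",p,.065,o).round(4))
for p in((141,146),(362,144)): print("floor",unproj("wrist",p,.005,o).round(4))
print(o["position"])
E
```

```text
[ 0.6077 -0.2252  0.065 ]
[ 0.3736 -0.2272  0.065 ]
floor [ 0.6125 -0.2311  0.005 ]
floor [ 0.3809 -0.2366  0.005 ]
[ 0.49335339 -0.2865319   0.14550147]
```

```bash
python3 -m jog '{"dp":[[25,-2,30],[45,-2,55],[66,-2,82],[73,-2,91],[77,-2,96],[80,-2,100],[80,-2,100],[80,-2,100]],"delta_rot":[[0,0,0],[0.006,0.006,-0.005],[0.006,0.006,-0.005],[0.006,0.006,-0.005],[0.006,0.006,-0.005],[0.006,0.006,-0.005],[0.006,0.006,-0.005],[0.006,0.006,-0.005]],"gripper":[-1,-1,-1,-1,-1,-1,-1,-1]}' 12
```

```text
time: 16.95
position: [0.4958, -0.2909, 0.0198]
tool_rot: [0.677, -0.664, -0.225, -0.223]
ft_force: [0.5, 0.5, -0.8]
grip_width: 0.0222
grip_force: 12.0
```

```bash
python3 -m jog '{"dp":[[1.5,0,2],[2.5,0,3.2],[2.5,0,3.2]],"delta_rot":[[0,0,0],[0,0,0],[0,0,0]],"gripper":[-1,-1,-1]}' 12
python3 -m jog '{"dp":[[0.5,0,1],[0.5,0,1],[0.5,0,1]],"delta_rot":[[0,0,0],[0,0,0],[0,0,0]],"gripper":[-1,-1,-1]}' 12
```

```text
time: 17.25
position: [0.4957, -0.2905, 0.0156]
tool_rot: [0.677, -0.664, -0.226, -0.224]
ft_force: [0.1, 0.8, 3.6]
grip_width: 0.022
grip_force: 12.8
time: 17.55
position: [0.4958, -0.2901, 0.0147]
tool_rot: [0.677, -0.664, -0.226, -0.224]
ft_force: [0.6, 0.8, 6.0]
grip_width: 0.0217
grip_force: 14.7
```

```bash
python3 -m jog '{"dp":[[0,0,0],[0,0,0],[0,0,0],[0,0,-15],[0,0,-50],[-30,0,-90],[-60,0,-140],[-60,0,-140]],"delta_rot":[[0,0,0],[0,0,0],[0,0,0],[0,0,0],[0,0,0],[0,0,0],[0,0,0],[0,0,0]],"gripper":[-0.2,-0.1,0,0,0,0,0,0]}' 12
python3 - <<'E'
from h import *
d=np.array([np.cos(np.radians(74.5)),np.sin(np.radians(74.5))])
t=np.array([.545,.194]); 
go((.50,-.16,.19),80,.65)
go((*(t-.13*d),.15),74.5,.65)
i=robot.camera("scene"); cv2.imwrite("pics/s3.png",cv2.resize(i[90:370,190:350,::-1],None,fx=2.1,fy=2.1,interpolation=2))
E
```

```text
time: 18.35
position: [0.4977, -0.3302, 0.1666]
tool_rot: [0.678, -0.664, -0.221, -0.223]
ft_force: [0.7, -0.6, 0.8]
grip_width: 0.0434
grip_force: 0.0
q [-0.95  0.78  1.28  0.35  1.63  2.09] at [ 0.4977 -0.3302  0.1666] dp [-150.6   -5.6   82.5] rot [ 0.108 -0.011  0.159] ik (array([-0.82,  0.59,  1.63,  0.51,  1.37,  2.27]), np.float64(6.0074408070507066e-27))
q [-0.95  0.78  1.28  0.35  1.63  2.09] at [ 0.4977 -0.3302  0.1666] dp [-310.2  -19.6  250.9] rot [ 0.166 -0.011  0.236] ik (array([-0.47,  0.56,  1.93,  0.8 ,  0.98,  2.38]), np.float64(3.852300003480681e-24))
```

View pics/s3.png

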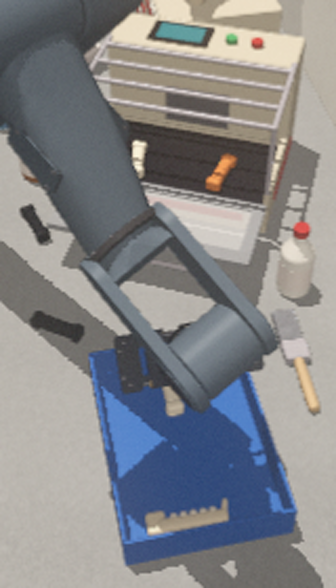

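```bash
python3 -m jog '{"dp":[[-35,-2,18],[-75,-3,40],[-113,-4,62],[-150,-6,84],[-190,-9,125],[-230,-13,168],[-270,-16,210],[-310,-20,251],[-310,-20,251],[-310,-20,251]],"delta_rot":[[0.03,0,0.04],[0.06,0,0.08],[0.09,-0.01,0.12],[0.12,-0.01,0.16],[0.14,-0.01,0.2],[0.166,-0.011,0.236],[0.166,-0.011,0.236],[0.166,-0.011,0.236],[0.166,-0.011,0.236],[0.166,-0.011,0.236]],"gripper":[0,0,0,0,0,0.5,1,1,1,1]}' 12
python3 - <<'E'
from h import *
d=np.array([np.cos(np.radians(74.5)),np.sin(np.radians(74.5))])
t=np.array([.545,.194]) 
for b,z in((.06,.10),(0,.079)): go((*(t-b*d),z),74.5,.65)
o=robot.get_obs(); i=robot.camera("wrist"); cv2.imwrite("pics/w6.png",i[:,:,::-1])
print([proj("wrist",np.r_[np.array([.527,.203])+a*d,z],o).round(0) for a,z in((-.046,.07),(-.046,.095),(-.038,.095))])
i=robot.camera("scene");
m=cv2.inRange(cv2.cvtColor(i,cv2.COLOR_RGB2HSV),(10,20,120),(35,160,255)); m[:250]=0;m[330:]=0;m[:,:235]=0;m[:,320:]=0
n,_,s,c=cv2.connectedComponentsWithStats(m)
for k in range(1,n):
  if s[k,4]>20: print(s[k],c[k],unproj("scene",c[k],.02))
E
```

```text
time: 19.4
position: [0.5042, 0.077, 0.1465]
tool_rot: [-0.573, 0.753, 0.203, 0.252]
ft_force: [-0.7, 0.1, -0.6]
grip_width: 0.0756
grip_force: 0.0
q [-0.46  0.57  1.93  0.8   0.98  2.37] at [0.5042 0.077  0.1465] dp [-21.9  -9.3  75.5] rot [ 0.018  0.008 -0.005] ik (array([-0.32,  0.66,  1.93,  0.94,  0.84,  2.34]), np.float64(5.620766858386667e-25))
q [-0.46  0.57  1.93  0.8   0.98  2.37] at [0.5042 0.077  0.1465] dp [-56.5 -10.  128.8] rot [ 0.018  0.008 -0.005] ik (array([-0.19,  0.71,  1.9 ,  1.03,  0.78,  2.36]), np.float64(2.704873910697774e-31))
[array([267., 211.]), array([268., 233.]), array([267., 237.])]
[264 262  13  26 170] [270.34705882 274.61176471] [ 0.49227252 -0.28645376  0.02      ]
```

View pics/w6.png

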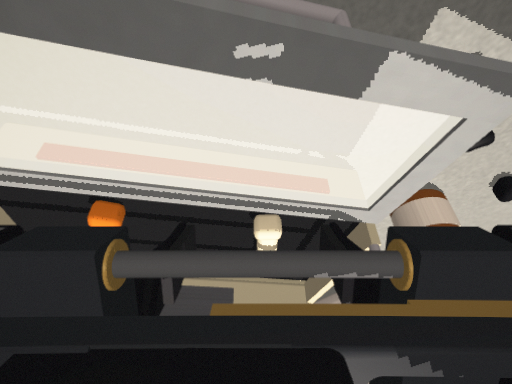

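The second ivory cast's front knuckle is at (267,228), exactly where predicted. Amber is off to the left at (107,215), and the placed cast is seen in the tote at (0.492, -0.286).

```bash
python3 -m jog '{"dp":[[-6,-9,30],[-22,-9,75],[-34,-10,94],[-46,-10,112],[-56,-10,128],[-56,-10,128],[-56,-10,128]],"delta_rot":[[0.018,0.008,-0.005],[0.018,0.008,-0.005],[0.018,0.008,-0.005],[0.018,0.008,-0.005],[0.018,0.008,-0.005],[0.018,0.008,-0.005],[0.018,0.008,-0.005]],"gripper":[1,1,1,1,1,1,1]}' 12
python3 -m jog '{"dp":[[0,0,0],[0,0,0],[0,0,0],[0,0,0],[0,0,0],[0,0,0],[0,0,0],[0,0,0],[0,0,0],[0,0,0],[0,0,0],[0,0,0]],"delta_rot":[[0,0,0],[0,0,0],[0,0,0],[0,0,0],[0,0,0],[0,0,0],[0,0,0],[0,0,0],[0,0,0],[0,0,0],[0,0,0],[0,0,0]],"gripper":[0.3,0.1,0,-0.2,-0.4,-0.6,-1,-1,-1,-1,-1,-1]}' 12
```

```text
time: 20.2
position: [0.5504, 0.1864, 0.0804]
tool_rot: [-0.572, 0.756, 0.189, 0.257]
ft_force: [0.3, -0.1, -1.1]
grip_width: 0.0873
grip_force: 0.0
time: 21.4
position: [0.5498, 0.1878, 0.081]
tool_rot: [-0.572, 0.755, 0.189, 0.257]
ft_force: [-0.6, 0.2, 0.1]
grip_width: 0.0275
grip_force: 11.6
```

```bash
python3 -m jog '{"dp":[[0,0,0],[0,0,0],[0,0,0],[-5,0,5],[-11,0,10],[-11,0,10],[-11,0,10]],"delta_rot":[[0,0,0],[0,0,0],[0,0,0],[0,0,0],[0,0,0],[0,0,0],[0,0,0]],"gripper":[0,0,0,0,0,0,0]}' 12
python3 -m jog '{"dp":[[0,0,0],[0,0,0],[0,0,0],[0,0,0],[0,0,0],[0,0,0],[0,0,0]],"delta_rot":[[0,0,0],[0,0,0],[0,0,0],[0,0,0],[0,0,0],[0,0,0],[0,0,0]],"gripper":[-1,-1,-1,-1,-1,-1,-1]}' 12
```

```text
time: 22.1
position: [0.5537, 0.2025, 0.0796]
tool_rot: [-0.573, 0.755, 0.189, 0.257]
ft_force: [-0.1, -0.1, -0.3]
grip_width: 0.0436
grip_force: 0.0
time: 22.8
position: [0.5538, 0.2019, 0.0797]
tool_rot: [-0.572, 0.755, 0.189, 0.257]
ft_force: [0.4, -0.3, -0.1]
grip_width: 0.0216
grip_force: 12.0
```

Shaft gripped at 21.6 mm. Lift and retract as before.

```bash
python3 -m jog '{"dp":[[-4,0,-6],[-9,0,-11],[7,3,-23],[23,6,-35],[54,12,-59],[86,18,-83],[108,22,-105],[90,22,-130],[73,22,-149],[73,22,-149]],"delta_rot":[[0,0,0],[0,0,0],[0,0,0],[0,0,0],[0,0,0],[0,0,0],[0,0,0],[0,0,0],[0,0,0],[0,0,0]],"gripper":[-1,-1,-1,-1,-1,-1,-1,-1,-1,-1]}' 12
python3 - <<'E'
from h import *
go((.50,-.16,.18),91,.65)
go((.495,-.398,.15),91,.65)
E
```

```text
time: 23.8
position: [0.4932, 0.0646, 0.1568]
tool_rot: [-0.573, 0.755, 0.187, 0.258]
ft_force: [0.2, -1.1, -1.6]
grip_width: 0.0218
grip_force: 12.0
q [-0.5   0.53  1.97  0.8   0.97  2.34] at [0.4932 0.0646 0.1568] dp [ 157.3  -68.3 -147. ] rot [-0.189 -0.004 -0.226] ik (array([-0.78,  0.64,  1.56,  0.44,  1.45,  2.17]), np.float64(4.359306512760482e-20))
q [-0.5   0.53  1.97  0.8   0.97  2.34] at [0.4932 0.0646 0.1568] dp [ 359.5 -128.2 -261.5] rot [-0.189 -0.004 -0.226] ik (array([-1.01,  0.86,  1.13,  0.32,  1.72,  2.07]), np.float64(1.543686042234355e-29))
```

```bash
python3 -m jog '{"dp":[[40,-17,-37],[80,-34,-74],[118,-51,-110],[157,-68,-147],[197,-80,-170],[238,-92,-193],[278,-104,-216],[319,-116,-239],[359,-128,-261],[359,-128,-261],[359,-128,-261],[359,-128,-261]],"delta_rot":[[-0.05,0,-0.06],[-0.1,0,-0.12],[-0.15,0,-0.18],[-0.189,-0.004,-0.226],[-0.189,-0.004,-0.226],[-0.189,-0.004,-0.226],[-0.189,-0.004,-0.226],[-0.189,-0.004,-0.226],[-0.189,-0.004,-0.226],[-0.189,-0.004,-0.226],[-0.189,-0.004,-0.226],[-0.189,-0.004,-0.226]],"gripper":[-1,-1,-1,-1,-1,-1,-1,-1,-1,-1,-1,-1]}' 12
python3 - <<'E'
from h import *
go((.495,-.398,.04),91,.65)
go((.495,-.398,.018),91,.65)
o=robot.get_obs()
i=robot.camera("scene");
m=cv2.inRange(cv2.cvtColor(i,cv2.COLOR_RGB2HSV),(10,20,120),(35,160,255)); m[:250]=0;m[350:]=0;m[:,:235]=0;m[:,320:]=0
n,_,s,c=cv2.connectedComponentsWithStats(m)
for k in range(1,n):
  if s[k,4]>15: print(s[k],c[k],unproj("scene",c[k],.02))
E
```

```text
time: 25.0
position: [0.4935, -0.3951, 0.1451]
tool_rot: [0.675, -0.664, -0.232, -0.223]
ft_force: [0.4, 1.0, -0.9]
grip_width: 0.0221
grip_force: 12.0
q [-1.01  0.87  1.13  0.32  1.72  2.07] at [ 0.4935 -0.3951  0.1451] dp [66.4 -2.1 81.5] rot [ 0.005  0.006 -0.003] ik (array([-1.01,  1.  ,  1.15,  0.32,  1.57,  2.02]), np.float64(1.5163375427618557e-20))
q [-1.01  0.87  1.13  0.32  1.72  2.07] at [ 0.4935 -0.3951  0.1451] dp [79.8 -2.2 98.9] rot [ 0.005  0.006 -0.003] ik (array([-1.01,  1.03,  1.15,  0.32,  1.54,  2.01]), np.float64(3.874834883608031e-18))
[264 262  15   9  93] [270.74193548 266.39784946] [ 0.50000904 -0.25411097  0.02      ]
[259 328  40  17 295] [277.61694915 337.26440678] [ 0.47085268 -0.50574007  0.02      ]
```

```bash
python3 -m jog '{"dp":[[25,-1,30],[45,-2,55],[64,-2,80],[71,-2,88],[76,-2,94],[80,-2,99],[80,-2,99],[80,-2,99]],"delta_rot":[[0,0,0],[0.005,0.006,-0.003],[0.005,0.006,-0.003],[0.005,0.006,-0.003],[0.005,0.006,-0.003],[0.005,0.006,-0.003],[0.005,0.006,-0.003],[0.005,0.006,-0.003]],"gripper":[-1,-1,-1,-1,-1,-1,-1,-1]}' 12
python3 -m jog '{"dp":[[1.2,0,1.7],[1.2,0,1.7],[1.2,0,1.7]],"delta_rot":[[0,0,0],[0,0,0],[0,0,0]],"gripper":[-1,-1,-1]}' 12
```

```text
time: 25.85
position: [0.4956, -0.4002, 0.0197]
tool_rot: [0.677, -0.665, -0.226, -0.223]
ft_force: [-0.4, -0.6, -0.0]
grip_width: 0.0217
grip_force: 12.0
time: 26.15
position: [0.4952, -0.3998, 0.0168]
tool_rot: [0.676, -0.665, -0.226, -0.223]
ft_force: [-0.7, -0.9, -0.7]
grip_width: 0.0223
grip_force: 12.0
```

```bash
python3 -m jog '{"dp":[[1,0,1.4],[1,0,1.4],[1,0,1.4]],"delta_rot":[[0,0,0],[0,0,0],[0,0,0]],"gripper":[-1,-1,-1]}' 12
```

```text
time: 26.45
position: [0.4953, -0.3995, 0.0151]
tool_rot: [0.676, -0.665, -0.227, -0.223]
ft_force: [0.4, 0.4, 3.1]
grip_width: 0.0217
grip_force: 12.0
```

Touching the floor. Now I release, back off and check.

```bash
python3 -m jog '{"dp":[[0,0,0],[0,0,0],[0,0,0],[0,0,-15],[0,0,-50],[-30,0,-90],[-70,0,-140],[-120,0,-160],[-160,0,-180],[-200,0,-200],[-230,0,-200],[-230,0,-200]],"delta_rot":[[0,0,0],[0,0,0],[0,0,0],[0,0,0],[0,0,0],[0,0,0],[0,0,0],[0,0,0],[0,0,0],[0,0,0],[0,0,0],[0,0,0]],"gripper":[-0.2,-0.1,0,0,0,0,0,0,0,0,0,0]}' 12
python3 - <<'E'
from h import *
i=robot.camera("scene"); j=robot.camera("side")
a=cv2.resize(i[90:370,190:350],None,fx=2.1,fy=2.1,interpolation=2); b=cv2.resize(j[150:345,60:280],None,fx=2,fy=2,interpolation=2)
b=cv2.copyMakeBorder(b,0,a.shape[0]-b.shape[0],0,0,0); cv2.imwrite("pics/f.png",np.hstack([a,b])[:,:,::-1])
E
```

```text
time: 27.65
position: [0.4949, -0.3346, 0.3181]
tool_rot: [0.678, -0.664, -0.224, -0.223]
ft_force: [0.5, -0.2, -1.1]
grip_width: 0.0434
grip_force: 0.0
```

View pics/f.png

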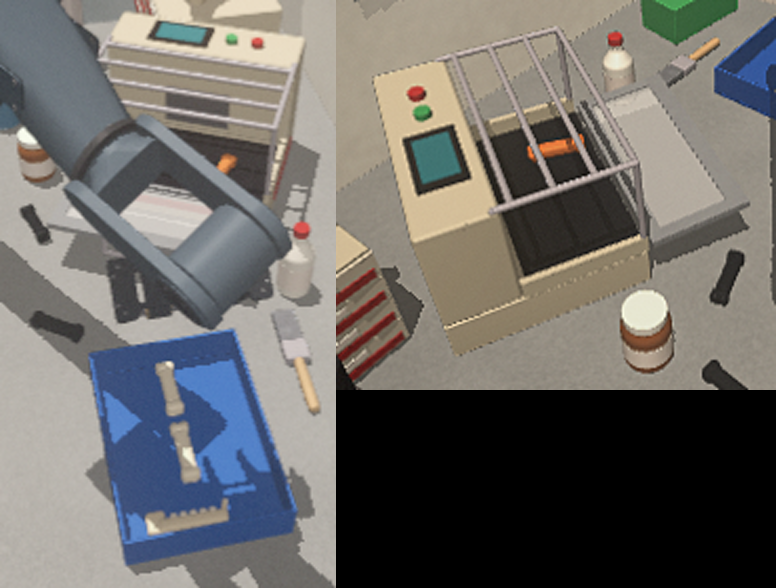

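Both ivory casts lie flat in the tote, at crop (170,388) and (185,452), with the jaw at (187,517). The door is level and open, and the amber cast has not moved. I'm handing in.

```bash
python3 -m jog '{"dp":[[0,0,0],[0,0,0],[0,0,0]],"delta_rot":[[0,0,0],[0,0,0],[0,0,0]],"gripper":[0,0,0]}'; python3 -c "
from rig import robot
print(robot.hand_in())"
```

```text
time: 28.05
position: [0.4936, -0.3372, 0.3113]
tool_rot: [0.675, -0.665, -0.228, -0.223]
ft_force: [0.9, -0.1, -0.9]
grip_width: 0.0434
grip_force: 0.0
the job is handed in; nothing more can be done
None
```

I handed the job in at 28 s with the door fully open, both ivory casts flat in the tote, and the amber cast and jaw where they were; pressing the door onto its stop peaked at 116.5 N at the wrist (limit 120 N), and no verdict was shown.

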